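# Tip the board up against the glue-up fence

### The job

The long thin board lies sloping on the glue-up jig, its lower long edge at the foot of the fence and its other long edge raised on the low rail. Push the raised edge up and over towards the fence, so that the board pivots on its lower edge and ends standing upright on that edge, flat against the fence, ready for glue on its top edge. Do not lift the lower edge off the jig or slide the board off sideways along the fence, and do not knock over the glue bottle.

Things in the scene. Friction and masses are not known exactly. Their poses are not given: they have to be found in the camera images.
- jig: Wooden glue-up jig, fixed. Plywood base 9 mm thick (x -140 to +75 mm) with an upright fence and, on the robot's side, a low rail parallel to it, both 340 mm long. Origin: at bench height under the middle of the fence's front face; x points into the fence, y along it, z up. Fence 18 mm thick, top at z = 94 mm. Rail from x = -105 to -88 mm, top at z = 52 mm.
- board_center (a point): Centre of the loose sawn board, 121 wide, 360 long, 20 mm thick, about 0.4 kg. Its x axis runs across the width towards the lower edge, y along the length, z out of the upper face. It starts sloping at 30 degrees. Upright against the fence, its x points down, its z into the fence, the centre is 10 mm before the fence's face and 70 mm above the bench; it then stands by itself.
- board_foot (a point): Middle of the board's lower long edge, at its underside; the board pivots on this edge. It rests on the jig's base, 9 mm above the bench; the board starts about 3 mm clear of the fence. As the board tips, this edge slides back until it is 20 mm (the board's thickness) before the fence's face.
- board_edge (a point): Middle of the board's raised long edge, at its underside: what to push. It overhangs the rail by about 12 mm on the robot's side and starts 70 mm above the bench. Pushed, the board first slides to the fence, then pivots. Follow the edge upwards along its arc (121 mm about the lower edge) while pushing: friction on a finger that stays low jams it. It ends 130 mm above the bench.
- glue_bottle: White glue bottle with an orange nozzle, 68 x 45 mm, 209 mm tall, standing upright on the bench beside the jig. Origin at the centre of its underside, z up. A bystander.

How it is judged:
By the outcome, as a careful person would: the job done as asked, in the order asked, and still so for the second after the job is handed in, with the robot touching nothing.
It also fails if it takes over 40 s, if anything falls off the work surface, if the arm or the gripper's body presses on something with over 40 N, if the wrist force passes 120 N, or if a joint passes its speed limit or range.

### The arm

A 7-joint arm with a two-finger parallel gripper is mounted at the origin on a cart in front of the work surface, level with it; the furniture and walls round the work are solid. World frame = base frame: x ahead of the robot, y to its left, z up, the work surface at z = 0. Lengths are in m, angles in rad, forces in N, time in s.
With the tool pointing down it reaches from about 0.35 to 0.9 m from the base axis. Payload 8.1 kg.
Tool frame: the origin (TCP) lies between the finger pads; the fingertips stand ahead of it and the grasp point (between the pads) is the TCP (arm.nose_length is the z of the fingertips in the tool frame, in m); z points along the fingers, y is the line along which they close (so a half turn about z gives the same grasp; the last joint's range is limited). The gripper opens to 92 mm and grips with 3 to 60 N. Pads are 19 mm wide; open, the fingers measure 130 mm over their backs; the gripper's body (75 mm by 190 mm) begins 47 mm behind the grasp point.
Start: joints at [-1.36, 0.434, 0.025, 1.573, -0.012, 1.134, -0.075], TCP at [0.193, 0.594, 0.246] pointing down, gripper open.
Joint ranges: [-2.62, 2.62], [-0.44, 2.09], [-1.27, 1.32], [0.08, 2.57], [-1.32, 4.46], [0.12, 2], [-2.74, 2.74]. Speed limits (rad/s): [2.22, 2.22, 3.01, 3.01, 3.14, 3.14, 3.14].

### API

Orientations are given as a rotation vector (axis times angle).
In Python, from cell import sensors, optics, arm gives the robot as it stands.
- The arm moves only by the tool arm_command, never from a script. Its argument "deltas" is one flat list of numbers, 7 for each row, row after row: the turn, a rotation vector about the world's x, y, z as a fraction of full scale, then the shift along the world's x, y, z as a fraction of full scale, then the finger opening in mm, from 0 to 91.8. In form: [wx, wy, wz, dx, dy, dz, fingers, wx, wy, wz, dx, dy, dz, fingers, ...]. A call has 1 to 20 rows; each row is the pose to reach, as a shift and turn from the pose commanded when the call began; what a row does not reach only later rows make up. Full scale, the value 1, is 1 m for a shift and 90 degrees for a turn. A row lasts 1/10 s, in which the tool goes at most 50 mm and 8.59 degrees, less where a joint would pass 70% of its speed; a pose out of reach is approached as far as the arm can. A call with a number of a shift or a turn outside -1 to 1 is refused whole. A call with a gripper value outside its range is refused whole. The fingers move at their own pace and stop on an object; "force" is the grip in N (left out, the last holds). Time passes only in rows, so rows that repeat a pose let the fingers close. It gives the time, the measured TCP pose, the force, the opening and the grip force at its end, in the units of the state.
- sensors.observe(): the state, without advancing time (a new reading comes with each control period).
- optics.get_image(name): name is "scene" or "top"; returns the picture (384x512x3 uint8, blue, green, red); there is no depth.
- optics.calibration(name): a dict with "camera_matrix" (3x3 intrinsics, pixels), "rvec" (rotation vector, rad) and "tvec" (3), from world to camera coordinates, as OpenCV has them. Camera axes: x right, y down, z forward; pixel columns grow to the right and rows downward; lengths in m; the calibration is good to about 2 mm. A picture is of the moment at which its call begins. calibration takes no time and is no camera call.
- arm.sign_off(): hands the job in; it is judged then, once.
The state is a dict: "clock": time; "joints": joint angles; "dq": joint speeds; "joint_efforts": joint torques, N m; "position": TCP position; "ee_rot": TCP orientation; "force": force on the tool from outside, world axes, zero at the start; "ft_torque": the same for the moment, N m; "width": opening from 0.0 (shut) to 1.0 (fully open); "gripper_force": force on a finger pad.
Only numpy, scipy, OpenCV 4.12 (cv2) and the standard library are available. Lean on these libraries where they do the work, as an engineer would, in place of code of your own. Each camera call takes 0.05 s, during which the arm holds its last target. There are 200 camera calls.

## Working session

There is one attempt and no reset: what is moved stays moved. The work goes in short steps, Python scripts to look and compute and a tool call to move; the robot and the scene stay as the last step left them, time stands still between calls to the robot, and variables do not carry over. Pictures are saved under pics/ and viewed, at most 10 in all, crops included, and the job is handed in when it is done.

Besides the shell and the picture viewer there is one more tool, called after "Emit:" by a JSON object that holds its "op" and its "data", one argument or row to a line. arm_command: Moves the arm, as the interface text tells. Its arguments: {"type":"object","properties":{"deltas":{"type":"array","items":{"type":"number"}},"force":{"type":"number"}},"required":["deltas"]}

```bash
mkdir -p pics; python3 - <<'E'
from cell import sensors, optics, arm
import cv2,numpy as np
for n in ("scene","top"):
    cv2.imwrite(f"pics/{n}0.png",optics.get_image(n)); c=optics.calibration(n); print(n,c)
s=sensors.observe(); print({k:np.round(v,3) for k,v in s.items()}, arm.nose_length)
E
```

```text
scene {'camera_matrix': array([[465.41463064,   0.        , 258.62319741],
       [  0.        , 465.41463064, 193.61159638],
       [  0.        ,   0.        ,   1.        ]]), 'rvec': array([ 2.08822208, -0.69771399,  0.37256627]), 'tvec': array([-0.45224505,  0.21875726,  1.34400043])}
top {'camera_matrix': array([[436.55092745,   0.        , 257.03489559],
       [  0.        , 436.55092745, 188.07413403],
       [  0.        ,   0.        ,   1.        ]]), 'rvec': array([ 2.21574893, -2.17141898,  0.07276902]), 'tvec': array([-0.05917935,  0.488799  ,  1.43262685])}
{'clock': np.float64(0.1), 'joints': array([-1.36 ,  0.435,  0.025,  1.574, -0.012,  1.134, -0.075]), 'dq': array([-0.001, -0.001,  0.   , -0.001,  0.   , -0.001, -0.001]), 'joint_efforts': array([ 3.0000e-03, -6.6912e+01,  9.8700e-01, -3.1514e+01, -6.1000e-02,
        3.7000e-02,  0.0000e+00]), 'position': array([0.193, 0.594, 0.245]), 'ee_rot': array([-4.910e-01, -3.103e+00,  2.000e-03]), 'force': array([-0.345, -0.223,  0.243]), 'ft_torque': array([-0.006,  0.006, -0.022]), 'gripper_force': np.float64(0.0), 'width': np.float64(1.001)} 0.019
```

View pics/scene0.png

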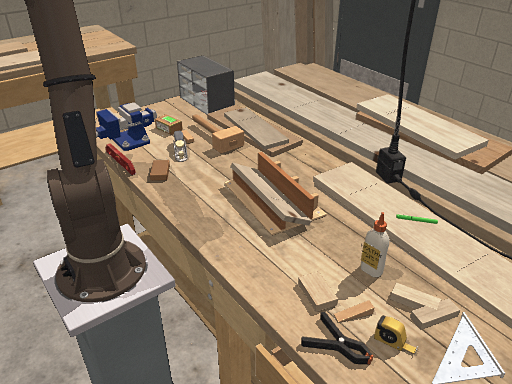

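View pics/top0.png

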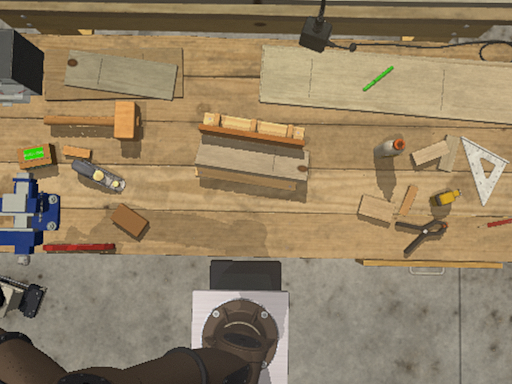

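The top view shows the jig near pixel (252,155): the fence is the orange strip from (200,128) to (303,140), and the board is below it. The bottle is at (392,148). I'll crop both views to get precise pixels.

```bash
python3 - <<'E'
import cv2,numpy as np
a=cv2.imread("pics/top0.png")[100:205,180:320]; b=cv2.imread("pics/scene0.png")[140:240,220:330]
cv2.imwrite("pics/c1.png",cv2.resize(a,None,fx=5.5,fy=5.5,interpolation=cv2.INTER_CUBIC))
cv2.imwrite("pics/c2.png",cv2.resize(b,None,fx=6,fy=6,interpolation=cv2.INTER_CUBIC))
E
```

```text
(no output)
```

View pics/c1.png

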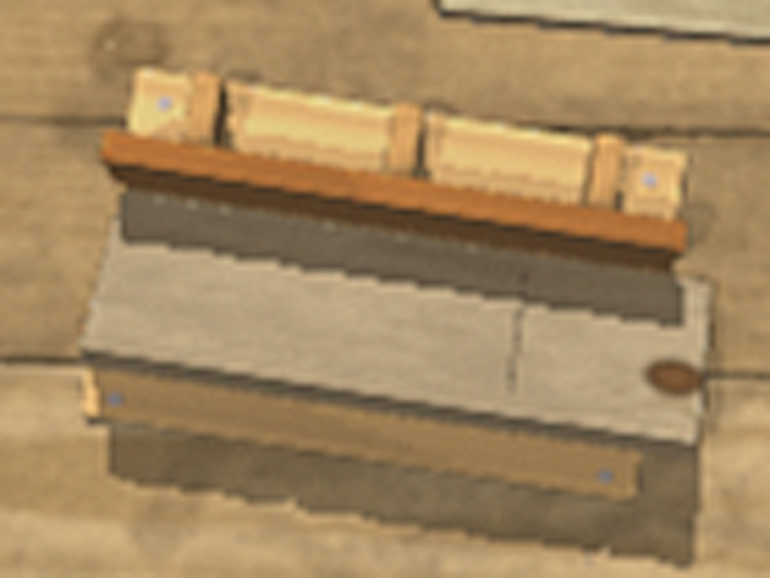

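View pics/c2.png

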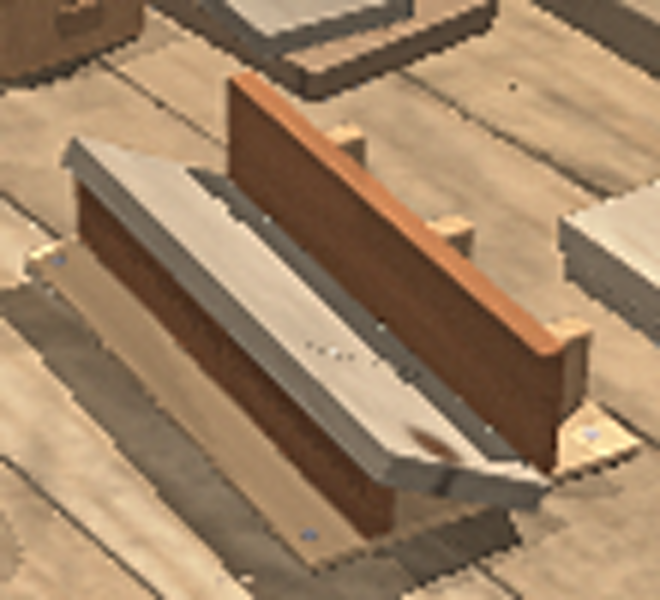

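```bash
python3 - <<'E'
from cell import optics
import cv2,numpy as np
from scipy.optimize import least_squares
P=[("top",(18,170,94),(107,131)),("top",(18,-170,94),(687,221)),("top",(0,170,94),(103,163)),("top",(0,-170,94),(684,250)),
("top",(-140,170,9),(90,418)),("top",(-140,-170,9),(635,497)),("top",(75,-170,9),(685,153)),("top",(75,170,9),(137,68)),
("scene",(0,170,94),(230,80)),("scene",(0,-170,94),(556,354)),("scene",(-140,-170,9),(315,570)),("scene",(75,-170,9),(640,440)),("scene",(-140,170,9),(28,258)),
("top",(-108,180,87),(83,350)),("top",(-108,-180,87),(692,442)),("scene",(-108,180,87),(72,138)),("scene",(-108,-180,87),(395,462))]
C={n:optics.calibration(n) for n in("top","scene")}
def w(p,v,b):
    c,s=np.cos(p[2]),np.sin(p[2]); x,y,z=np.array(v)/1e3
    if b: x+=p[3];y+=p[4]
    return np.array([p[0]+c*x-s*y,p[1]+s*x+c*y,z])
def res(p):
    r=[]
    for i,(n,v,u) in enumerate(P):
        k=C[n];q=cv2.projectPoints(w(p,v,i>=13)[None],k['rvec'],k['tvec'],k['camera_matrix'],None)[0].ravel()
        m=np.array(u)/5.5+(180,100) if n=="top" else np.array(u)/6+(220,140)
        r.append(q-m)
    return np.ravel(r)
s=least_squares(res,[.55,0,0,0,0],loss="soft_l1");print(s.x.round(4),np.degrees(s.x[2]));print(s.fun.reshape(-1,2).round(1) if s.fun.size==34 else res(s.x).reshape(-1,2).round(1))
print("edge mid",w(s.x,(-118,0,70),1))
from scipy.spatial.transform import Rotation as R
from cell import sensors
print(R.from_rotvec(sensors.observe()['ee_rot']).as_matrix().round(3))
E
```

```text
[ 6.452e-01 -2.860e-02 -1.274e-01 -5.000e-04 -1.470e-02] -7.298098392264157
[[-0.2  0. ]
 [ 0.8 -0.5]
 [-0.4 -0.2]
 [ 0.6 -0.2]
 [-1.2 -0.5]
 [ 0.6  0.2]
 [ 0.6 -0.5]
 [ 0.1  0.1]
 [-0.9 -0.3]
 [-2.   0.8]
 [-0.3 -0.5]
 [ 0.7  0.8]
 [-0.6 -0.4]
 [-0.3  0.1]
 [ 1.8  0.1]
 [-0.2 -0.3]
 [-0.  -1.1]]
edge mid [ 0.52577949 -0.02813041  0.07      ]
[[-0.951  0.309 -0.   ]
 [ 0.309  0.951 -0.001]
 [-0.    -0.001 -1.   ]]
```

Emit:
{"op": "arm_command", "data": {
  "deltas": [0, 0, 0.04, 0.09, -0.2, 0.01, 91.8, 0, 0, 0.04, 0.09, -0.2, 0.01, 91.8, 0, 0, 0.04, 0.09, -0.2, 0.01, 91.8, 0, 0, 0.04, 0.09, -0.2, 0.01, 91.8, 0, 0, 0.04, 0.09, -0.2, 0.01, 91.8, 0, 0, 0.08, 0.18, -0.4, 0.01, 91.8, 0, 0, 0.08, 0.18, -0.4, 0.01, 91.8, 0, 0, 0.08, 0.18, -0.4, 0.01, 91.8, 0, 0, 0.08, 0.18, -0.4, 0.01, 91.8, 0, 0, 0.08, 0.18, -0.4, 0.01, 91.8, 0, 0, 0.119, 0.282, -0.614, 0, 91.8, 0, 0, 0.119, 0.282, -0.614, 0, 91.8, 0, 0, 0.119, 0.282, -0.614, 0, 91.8, 0, 0, 0.119, 0.282, -0.614, 0, 91.8, 0, 0, 0.119, 0.282, -0.614, 0, 91.8, 0, 0, 0.119, 0.282, -0.614, 0, 91.8, 0, 0, 0.119, 0.282, -0.614, 0, 91.8, 0, 0, 0.119, 0.282, -0.614, 0, 91.8]
}}

```text
clock: 1.9
position: [0.4745, -0.0185, 0.2455]
ee_rot: [-0.197, -3.135, -0.001]
force: [-0.4, -0.7, -0.3]
width: 1.001
gripper_force: 0.0
```

Emit:
{"op": "arm_command", "data": {
  "deltas": [0, 0, 0, 0, 0, -0.04, 91.8, 0, 0, 0, 0, 0, -0.08, 91.8, 0, 0, 0, 0, 0, -0.12, 91.8, 0, 0, 0, 0, 0, -0.15, 91.8, 0, 0, 0, 0, 0, -0.173, 91.8, 0, 0, 0, 0, 0, -0.173, 91.8, 0, 0, 0, 0.01, -0.0013, -0.173, 91.8, 0, 0, 0, 0.02, -0.0025, -0.173, 91.8, 0, 0, 0, 0.03, -0.004, -0.173, 91.8, 0, 0, 0, 0.03, -0.004, -0.173, 91.8, 0, 0, 0, 0.03, -0.004, -0.173, 91.8]
}}

```text
clock: 3.0
position: [0.5054, -0.0236, 0.0732]
ee_rot: [0.199, 3.134, 0.0]
force: [-0.1, -0.2, 1.0]
width: 0.999
gripper_force: 0.0
```

```bash
python3 - <<'E'
from cell import optics
import cv2,numpy as np
a=optics.get_image("top")[90:215,180:320]; b=optics.get_image("scene")[110:260,190:340]
f=lambda i:cv2.resize(i,(400,int(400*i.shape[0]/i.shape[1])),interpolation=cv2.INTER_CUBIC)
a,b=f(a),f(b);h=max(len(a),len(b))
cv2.imwrite("pics/d1.png",np.hstack([cv2.copyMakeBorder(i,0,h-len(i),0,0,0) for i in(a,b)]))
E
```

```text
(no output)
```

View pics/d1.png

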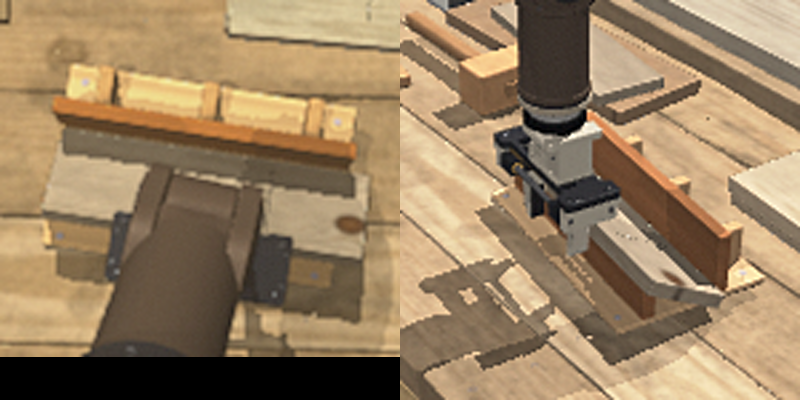

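Emit:
{"op": "arm_command", "data": {
  "deltas": [0, 0, 0, 0.005, -0.0006, 0, 91.8, 0, 0, 0, 0.009, -0.0011, 0, 91.8, 0, 0, 0, 0.012, -0.0015, 0, 91.8, 0, 0, 0, 0.015, -0.0019, 0, 91.8, 0, 0, 0, 0.017, -0.0022, 0.004, 91.8, 0, 0, 0, 0.019, -0.0024, 0.009, 91.8, 0, 0, 0, 0.0215, -0.0027, 0.013, 91.8, 0, 0, 0, 0.024, -0.003, 0.0173, 91.8, 0, 0, 0, 0.027, -0.0034, 0.0212, 91.8, 0, 0, 0, 0.03, -0.0038, 0.025, 91.8, 0, 0, 0, 0.03, -0.0038, 0.025, 91.8]
}}

```text
clock: 4.2
position: [0.5348, -0.0274, 0.0984]
ee_rot: [-0.2, -3.135, -0.0]
force: [-5.7, 0.4, 2.2]
width: 1.0
gripper_force: 3.0
```

```bash
cat > look.py <<'E'
import sys,cv2,numpy as np
from cell import optics
a=optics.get_image("top")[90:215,180:320]; b=optics.get_image("scene")[110:260,190:340]
f=lambda i:cv2.resize(i,(400,int(400*i.shape[0]/i.shape[1])),interpolation=cv2.INTER_CUBIC)
a,b=f(a),f(b);h=max(len(a),len(b))
cv2.imwrite(sys.argv[1],np.hstack([cv2.copyMakeBorder(i,0,h-len(i),0,0,0) for i in(a,b)]))
E
python3 look.py pics/d2.png
```

```text
(no output)
```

View pics/d2.png

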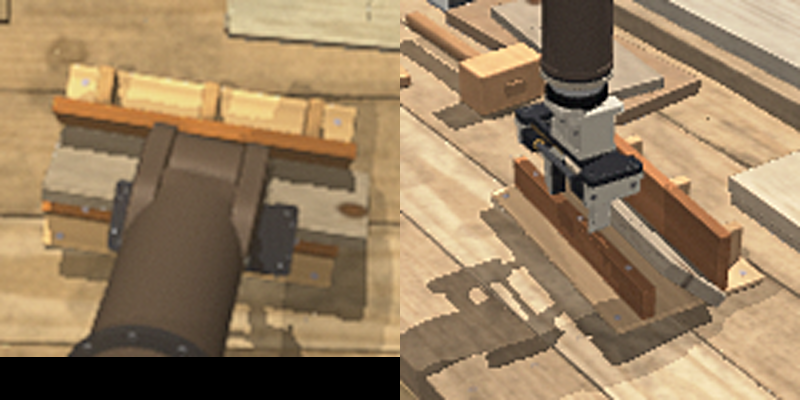

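The board is pivoting (the rail is exposed and the board is steeper) with about 6 N on the tool. I'll carry on along the arc.

Emit:
{"op": "arm_command", "data": {
  "deltas": [0, 0, 0, 0.0033, -0.0004, 0.0038, 91.8, 0, 0, 0, 0.0066, -0.0008, 0.0075, 91.8, 0, 0, 0, 0.01, -0.0013, 0.011, 91.8, 0, 0, 0, 0.0138, -0.0018, 0.014, 91.8, 0, 0, 0, 0.0177, -0.0023, 0.017, 91.8, 0, 0, 0, 0.0217, -0.0028, 0.0197, 91.8, 0, 0, 0, 0.026, -0.0033, 0.0222, 91.8, 0, 0, 0, 0.0302, -0.0039, 0.0245, 91.8, 0, 0, 0, 0.0347, -0.0044, 0.0266, 91.8, 0, 0, 0, 0.0393, -0.005, 0.0285, 91.8, 0, 0, 0, 0.044, -0.0056, 0.0302, 91.8, 0, 0, 0, 0.0488, -0.0062, 0.0317, 91.8, 0, 0, 0, 0.0488, -0.0062, 0.0317, 91.8]
}}

```text
clock: 5.6
position: [0.5849, -0.0336, 0.1296]
ee_rot: [0.199, 3.134, -0.0]
force: [1.0, -0.7, -0.5]
width: 1.004
gripper_force: 0.0
```

```bash
python3 look.py pics/d3.png
```

```text
(no output)
```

View pics/d3.png

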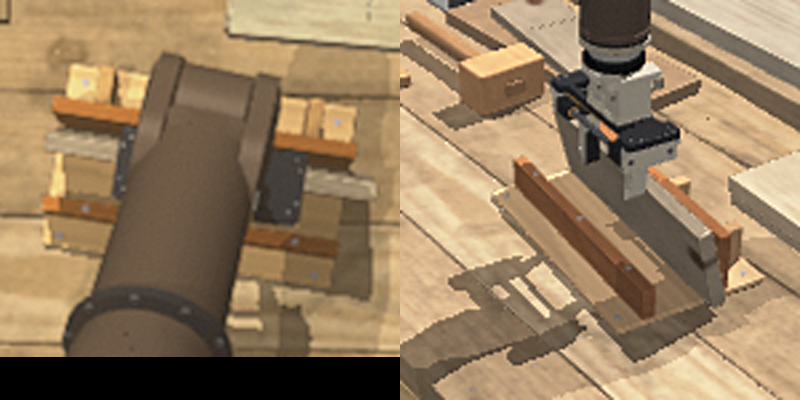

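The board is nearly upright and the load on the tool is close to zero, which is expected near balance. I'll continue slowly to the end of the arc.

Emit:
{"op": "arm_command", "data": {
  "deltas": [0, 0, 0, 0.004, -0.0005, 0.001, 91.8, 0, 0, 0, 0.008, -0.001, 0.002, 91.8, 0, 0, 0, 0.012, -0.0015, 0.0026, 91.8, 0, 0, 0, 0.015, -0.0019, 0.003, 91.8, 0, 0, 0, 0.018, -0.0023, 0.0034, 91.8, 0, 0, 0, 0.021, -0.0027, 0.0036, 91.8, 0, 0, 0, 0.023, -0.0029, 0.0038, 91.8, 0, 0, 0, 0.025, -0.0032, 0.004, 91.8, 0, 0, 0, 0.0265, -0.0034, 0.004, 91.8, 0, 0, 0, 0.028, -0.0036, 0.004, 91.8, 0, 0, 0, 0.028, -0.0036, 0.004, 91.8]
}}

```text
clock: 6.8
position: [0.6119, -0.0371, 0.1334]
ee_rot: [0.199, 3.135, 0.0]
force: [-0.1, -0.3, -0.6]
width: 0.999
gripper_force: 0.0
```

```bash
python3 look.py pics/d4.png
```

```text
(no output)
```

View pics/d4.png

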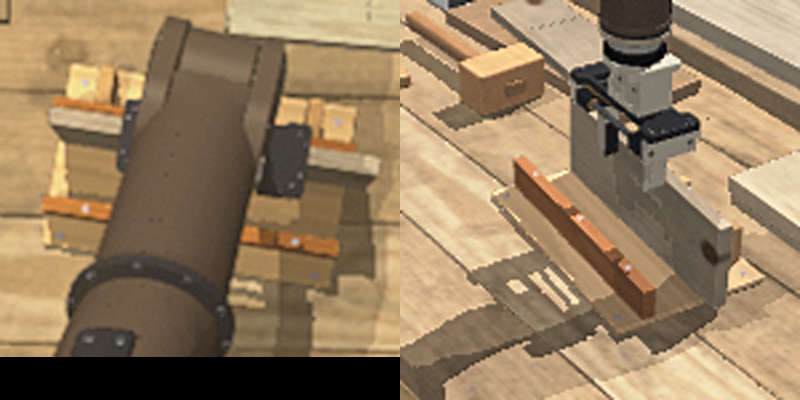

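The board now looks upright against the fence, with its top face adjoining the fence top. I'll press gently to seat it and check the contact force.

Emit:
{"op": "arm_command", "data": {
  "deltas": [0, 0, 0, 0.001, -0.0001, 0, 91.8, 0, 0, 0, 0.002, -0.0003, 0, 91.8, 0, 0, 0, 0.003, -0.0004, 0, 91.8, 0, 0, 0, 0.004, -0.0005, 0, 91.8, 0, 0, 0, 0.004, -0.0005, 0, 91.8]
}}

```text
clock: 7.4
position: [0.6137, -0.0374, 0.133]
ee_rot: [-0.2, -3.131, -0.001]
force: [-8.2, 1.4, 5.6]
width: 1.002
gripper_force: 4.2
```

Emit:
{"op": "arm_command", "data": {
  "deltas": [0, 0, 0, -0.004, 0.0005, 0, 91.8, 0, 0, 0, -0.01, 0.0013, 0, 91.8, 0, 0, 0, -0.03, 0.0038, 0, 91.8, 0, 0, 0, -0.06, 0.0076, 0, 91.8, 0, 0, 0, -0.1, 0.0127, 0.02, 91.8, 0, 0, 0, -0.14, 0.0178, 0.06, 91.8, 0, 0, 0, -0.18, 0.023, 0.1, 91.8, 0, 0, 0, -0.2, 0.08, 0.13, 91.8, 0, 0, 0, -0.2, 0.13, 0.13, 91.8, 0, 0, 0, -0.2, 0.18, 0.13, 91.8, 0, 0, 0, -0.2, 0.23, 0.13, 91.8, 0, 0, 0, -0.2, 0.28, 0.13, 91.8, 0, 0, 0, -0.2, 0.28, 0.13, 91.8, 0, 0, 0, -0.2, 0.28, 0.13, 91.8]
}}

```text
clock: 8.8
position: [0.415, 0.2463, 0.2633]
ee_rot: [0.19, 3.135, 0.002]
force: [-0.4, -0.4, 0.6]
width: 0.998
gripper_force: 0.0
```

```bash
python3 look.py pics/d5.png
```

```text
(no output)
```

View pics/d5.png

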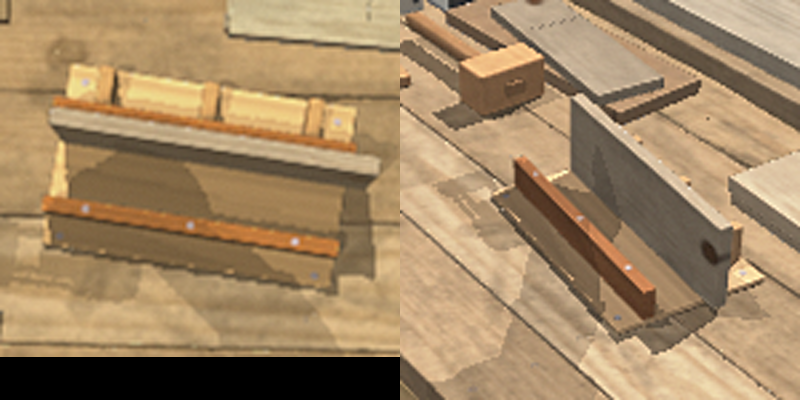

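The picture shows the board upright and parallel along the whole fence, with its top edge running from (50,120) to (378,165), and the arm clear. I'm handing it in.

```bash
python3 -c "
from cell import arm
print(arm.sign_off())"
```

```text
the job is handed in; nothing more can be done
None
```

The board now stands upright on its lower edge against the fence, the glue bottle was left alone, the arm is clear, and the job was handed in at about 9 s; sign-off returned no verdict.

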